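# Sample count on the parts scale

### The job

Pour all six fittings from the yellow cup into the blue bin on the counting scale and stand the empty cup back upright on the counter. Then take the orange-handled stylus from its holder, put its tip through the small round hole in the scale's console, and press the recessed red button all the way down; do not press the button before the fittings are in the bin. Finish still gripping the stylus and holding the button down, with the other goods on the counter left where they are.

Things in the scene. Friction and masses are not known exactly. Their poses are not given: they have to be found in the camera images.
- cup_center (a point): Yellow round cup, straight-sided, open on top, 62 mm outside diameter, 85 mm tall, wall 3.5 mm, floor 5 mm, about 90 g; the six fittings fill its lower half. Cup and fittings are smooth, slippery plastic (friction about 0.35 between them). This point is on its axis, half-way up (42.5 mm above its underside); z points out of the mouth. It stands on the counter to the left or right of the scale.
- plug0_center (a point): Fitting 1 of 6: a chunky black and white plastic plug, 22 mm diameter, 22 mm long, 15 g; this point is its centre. It starts in the cup.
- plug1_center (a point): Fitting 2 of 6: a chunky black and white plastic plug, 22 mm diameter, 22 mm long, 15 g; this point is its centre. It starts in the cup.
- plug2_center (a point): Fitting 3 of 6: a chunky black and white plastic plug, 22 mm diameter, 22 mm long, 15 g; this point is its centre. It starts in the cup.
- plug3_center (a point): Fitting 4 of 6: a chunky black and white plastic plug, 22 mm diameter, 22 mm long, 15 g; this point is its centre. It starts in the cup.
- plug4_center (a point): Fitting 5 of 6: a chunky black and white plastic plug, 22 mm diameter, 22 mm long, 15 g; this point is its centre. It starts in the cup.
- plug5_center (a point): Fitting 6 of 6: a chunky black and white plastic plug, 22 mm diameter, 22 mm long, 15 g; this point is its centre. It starts in the cup.
- scale: Grey and white counting scale, fixed to the counter: 300 mm deep (its x), 220 mm wide (its y), origin under its centre, z up. The console is the 86 mm deep strip on its -x side (facing the robot), top 65 mm above the counter. Behind it, on the steel pan, is a fixed blue bin whose rim is 120 mm above the counter.
- bin_in (a point): Centre of the inner floor of the blue bin, 68 mm above the counter, axes as the scale's. The bin is open on top, inside 142 mm along x by 172 mm along y and 52 mm deep, walls 4 mm.
- hole (a point): Centre of the mouth of the vertical round hole in the console's top, inside an orange ring; hole diameter 18 mm, mouth 65 mm above the counter. It lies 82 mm from the bin's nearest outer face.
- button_top (a point): Centre of the top of the red button (16 mm diameter) at the bottom of the hole, 25 mm below the mouth when not pressed; it moves straight down when pushed.
- button (a joint): Travel of the recessed button in m: 0 = not pressed, 0.006 = fully down. Sprung: starts to move at about 1.2 N, fully down at about 5 N, comes back up when let go.
- stylus_center (a point): Stylus standing upright in its holder: round orange handle, 18 mm diameter, 45 mm long, above a thin steel shaft, 7 mm diameter, 65 mm long; 40 g. This point is the centre of the handle, on the axis, 87.5 mm above the tip; z points from tip to handle. It starts 97.5 mm above the counter, the handle's lower end 20 mm above the holder, with 1 mm play around the shaft.
- stylus_tip (a point): Lower tip of the stylus's steel shaft.
- holder: Black block fixed to the counter, 60 x 60 mm, 55 mm tall, origin under its centre, with a vertical 9 mm hole, 45 mm deep, in which the stylus stands. It is on the other side of the scale from the cup.
- elbow_center (a point): Bystander: white elbow fitting with black collars, about 70 mm tall; point 35 mm above its underside. Leave alone.
- grease_center (a point): Bystander: jar, 56 mm diameter, 75 mm tall; its centre. Leave alone.
- tape_center (a point): Bystander: white roll, 84 mm diameter, 24 mm tall; its centre. Leave alone.
Not all that is in view belongs to the job. Of the things that look like the part that bears stylus_center, the smaller one is meant. Several things look just like the part that bears cup_center: the one meant starts farthest to the robot's left.

How it is judged (in metres and radians):
On the way, in this order (a step that is already met when the one before it is completed fails the run):
1. all six fittings are in the blue bin (x of plug0_center in the frame of bin_in between -0.073 and 0.073 m and y of plug0_center in the frame of bin_in between -0.088 and 0.088 m and z of plug0_center in the frame of bin_in between -0.002 and 0.052 m and x of plug1_center in the frame of bin_in between -0.073 and 0.073 m and y of plug1_center in the frame of bin_in between -0.088 and 0.088 m and z of plug1_center in the frame of bin_in between -0.002 and 0.052 m and x of plug2_center in the frame of bin_in between -0.073 and 0.073 m and y of plug2_center in the frame of bin_in between -0.088 and 0.088 m and z of plug2_center in the frame of bin_in between -0.002 and 0.052 m and x of plug3_center in the frame of bin_in between -0.073 and 0.073 m and y of plug3_center in the frame of bin_in between -0.088 and 0.088 m and z of plug3_center in the frame of bin_in between -0.002 and 0.052 m and x of plug4_center in the frame of bin_in between -0.073 and 0.073 m and y of plug4_center in the frame of bin_in between -0.088 and 0.088 m and z of plug4_center in the frame of bin_in between -0.002 and 0.052 m and x of plug5_center in the frame of bin_in between -0.073 and 0.073 m and y of plug5_center in the frame of bin_in between -0.088 and 0.088 m and z of plug5_center in the frame of bin_in between -0.002 and 0.052 m), for 0.2 s.
2. the cup stands upright on the counter, let go (height (world z) of cup_center between 0.037 and 0.05 m and angle between cup_center's own z axis and vertical below 0.1 rad and contact force between the fingers and cup below 0.05 N), for 0.2 s.
3. the stylus is out of its holder (height (world z) of stylus_tip above 0.058 m), for 0.1 s.
At the end, for the whole second after the job is handed in: All six fittings lie in the blue bin, the cup stands upright on the counter (within 0.1 rad), and the gripper holds the stylus with its tip through the hole on the button, pressing it at least 4.5 of its 6 mm down with more than 1.5 N, still held at the end (all of step 1 and height (world z) of cup_center between 0.037 and 0.05 m and angle between cup_center's own z axis and vertical below 0.1 rad and value of joint button above 0.0045 m and distance between stylus_tip and button_top below 0.012 m and z of stylus_tip in the frame of hole below -0.024 m and contact force between stylus and scale above 1.5 N and contact force between the fingers and stylus above 1 N); the arm keeps its last pose, push and grip.
It fails at once if a bystander is moved by more than 30 mm (distance of any of elbow_center, grease_center, tape_center from where it was at the start of the episode above 0.03 m).
It fails at once if the button is pressed before all fittings are in the bin (value of joint button above 0.003 m and not ((x of plug0_center in the frame of bin_in between -0.073 and 0.073 m and y of plug0_center in the frame of bin_in between -0.088 and 0.088 m and z of plug0_center in the frame of bin_in between -0.002 and 0.052 m) and (x of plug1_center in the frame of bin_in between -0.073 and 0.073 m and y of plug1_center in the frame of bin_in between -0.088 and 0.088 m and z of plug1_center in the frame of bin_in between -0.002 and 0.052 m) and (x of plug2_center in the frame of bin_in between -0.073 and 0.073 m and y of plug2_center in the frame of bin_in between -0.088 and 0.088 m and z of plug2_center in the frame of bin_in between -0.002 and 0.052 m) and (x of plug3_center in the frame of bin_in between -0.073 and 0.073 m and y of plug3_center in the frame of bin_in between -0.088 and 0.088 m and z of plug3_center in the frame of bin_in between -0.002 and 0.052 m) and (x of plug4_center in the frame of bin_in between -0.073 and 0.073 m and y of plug4_center in the frame of bin_in between -0.088 and 0.088 m and z of plug4_center in the frame of bin_in between -0.002 and 0.052 m) and (x of plug5_center in the frame of bin_in between -0.073 and 0.073 m and y of plug5_center in the frame of bin_in between -0.088 and 0.088 m and z of plug5_center in the frame of bin_in between -0.002 and 0.052 m))).
It also fails if it takes over 72 s, if anything falls off the work surface, if the arm or the gripper's body presses on something with over 40 N, if the wrist force passes 120 N, or if a joint passes its speed limit or range.

### The arm

A 7-joint arm with a two-finger parallel gripper is mounted at the origin on the work surface. World frame = base frame: x ahead of the robot, y to its left, z up, the work surface at z = 0. Lengths are in m, angles in degrees, forces in N, time in s.
With the tool pointing down it reaches from about 0.35 to 0.9 m from the base axis. Payload 19.9 kg.
Tool frame: the origin (TCP) lies at the very end of the fingers, on their centre line; the grasp point (between the pads) lies 19 mm behind it; z points along the fingers, x is the direction in which the jaws open and shut, and the axes are right-handed (so a half turn about z gives the same grasp; the last joint's range is limited). The gripper opens to 85 mm and grips with 20 to 120 N. Pads are 22 mm wide; open, the fingers measure 114 mm over their backs; the gripper's body (76 mm by 85 mm) begins 54 mm behind the grasp point. The pads swing forward as they close: fully open they stand 13 mm farther back than shut.
Start: joints at [-67.466, 23.915, -0.59, 92.452, 0.269, 63.638, -3.037], TCP at [0.263, 0.567, 0.231] pointing down, gripper open.
Joint ranges: [-161.28, 161.28], [-22.2, 115.67], [-73.04, 71.86], [3.21, 147.25], [-68.34, 248.33], [10.77, 114.83], [-161.83, 161.83]. Speed limits (degrees/s): [108.29, 108.29, 136.94, 136.94, 172.46, 172.46, 172.46].

### API

Orientations are given as a 3x3 rotation matrix whose columns are the frame's x, y, z axes.
In Python, from rig import env gives the robot as it stands. Calls block until the motion is done:
- env.goto(position, orientation): joint-space move of the TCP to a pose.
- env.servo_line(position, frame=None, speed=0.15, until_force=None): straight line of the TCP; frame=None keeps the orientation; speed is the mean speed in m/s. With until_force (N) it stops when the force on the tool has changed by that much, and returns True; else False.
- env.movej(angles): joint-space move.
- env.open() and env.clamp(effort=None): open the fingers fully, or close them until they stop; effort is the grip in N (None keeps the last).
- env.hold(seconds).
- env.ik(position, orientation): joint angles nearest the present ones, or None.
- env.get_image(name): name is "side" or "top"; returns (picture, depth): 384x512x3 uint8, red, green, blue; 384x512 float32, m along the optical axis (not along the pixel's ray), 0 where there is no reading.
- env.camera_params(name): a dict with "fx", "fy", "cx", "cy" (pixels), "dist_coeffs" ([k1, k2, p1, p2, k3] as OpenCV has them; the pictures are not rectified), "R" (3x3) and "t" (3): a world point X has camera coordinates R X + t. Camera axes: x right, y down, z forward; pixel columns grow to the right and rows downward; lengths in m; the calibration is good to about 2 mm. A picture is of the moment at which its call begins. camera_params takes no time and is no camera call.
A pose or a line that the arm cannot do raises env.MotionError and nothing moves.
- env.sign_off(): hands the job in, once; it reports no verdict.
Trained networks look in the newest picture that a camera, given by its name, has taken for a name from the list of things; names that differ only in an ending like _2 or _b are one class to them, and where a whole thing is asked for, a point or a joint stands for the part that bears it (a point fixed in the world has none). Each returns a list of dicts, best first, with "confidence" (0 to 1); they miss things now and then, are a little off and sometimes report something else, mostly with a low value. They report only what shows in the picture. A call takes as long as a camera call. They do not tell look-alikes from the thing itself.
- env.recognise(camera, name): "position" ([x, y, z] in m, in world coordinates, good to about 4 mm: the middle of the surface that is visible of it).
- env.masks_of(camera, name): "mask" (384x512 bool, what is visible of it).
Readings, each from a call of its own:
- env.current_clock(): time.
- env.current_joint_positions(): joint angles.
- env.current_dq(): joint speeds.
- env.current_effort(): joint torques, N m.
- env.current_tcp_pos(): TCP position.
- env.current_tool_rot(): TCP orientation.
- env.current_contact_force(): force on the tool from outside, world axes, zero at the start.
- env.current_torque(): the same for the moment, N m.
- env.current_gripper_width(): opening from 0.0 (shut) to 1.0 (fully open).
Only numpy, scipy, OpenCV 4.12 (cv2) and the standard library are available. Lean on these libraries where they do the work, as an engineer would, in place of code of your own. Each camera call takes 0.05 s, during which the arm holds its last target.

## Working session

There is one attempt and no reset: what is moved stays moved. The work goes in short steps, each a Python script; the robot and the scene stay as the last script left them, time stands still between calls to the robot, and variables do not carry over. Pictures are saved under pics/ and viewed, and the job is handed in when it is done.

```bash
ls; mkdir -p pics; python3 - <<'E'
from rig import env
import cv2
for n in ("side","top"):
    p,d=env.get_image(n); cv2.imwrite(f"pics/{n}0.png",p[:,:,::-1]); c=env.camera_params(n); print(n,c)
print(env.current_clock(), env.current_gripper_width())
E
```

```text
pics
side {'fx': 352.67516334080403, 'fy': 352.67516334080403, 'cx': 256.8756523319721, 'cy': 190.61703795683923, 'dist_coeffs': array([-0.08453303,  0.        ,  0.        ,  0.        ,  0.        ]), 'R': array([[ 0.8098152 , -0.58653197,  0.01340136],
       [-0.36516029, -0.52178642, -0.7709714 ],
       [ 0.45919202,  0.61945071, -0.63672876]]), 't': array([-0.43320653,  0.2939954 ,  0.75183774])}
top {'fx': 389.94490398298205, 'fy': 389.94490398298205, 'cx': 257.82591136544727, 'cy': 191.16805845549024, 'dist_coeffs': array([-0.06757766,  0.        ,  0.        ,  0.        ,  0.        ]), 'R': array([[ 0.00741281, -0.99992813,  0.00942282],
       [-0.98896171, -0.00872538, -0.14791417],
       [ 0.14798576, -0.00822235, -0.98895531]]), 't': array([0.03368131, 0.55104287, 1.22274177])}
0.1 1.0015432001008593
```

View pics/side0.png

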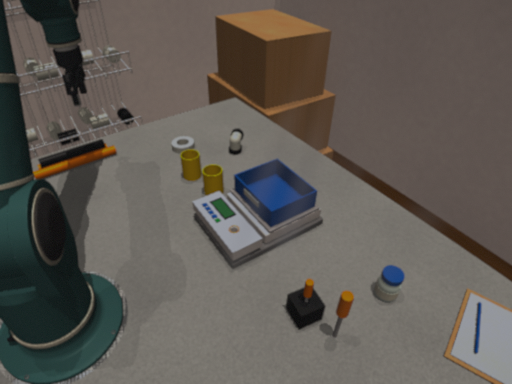

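View pics/top0.png

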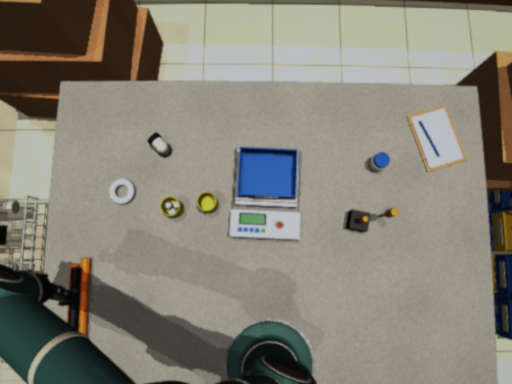

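```bash
python3 - <<'E'
from rig import env
for cam in ("top","side"):
    for n in ("cup_center","stylus_center","scale","hole","holder","elbow_center","grease_center","tape_center","bin_in"):
        try: print(cam,n,[(env_r["position"],round(env_r["confidence"],2)) for env_r in env.recognise(cam,n)])
        except Exception as e: print(cam,n,e)
print(env.current_clock())
E
```

```text
top cup_center [([0.5163, 0.2058, 0.0217], 0.6), ([0.4943, 0.3191, 0.053], 0.5)]
top stylus_center [([0.4958, 0.3197, 0.0543], 0.63), ([0.4583, -0.2802, 0.1179], 0.51)]
top scale [([0.5407, 0.0169, 0.0649], 0.63), ([0.5487, 0.4893, 0.0235], 0.33)]
top hole [([0.5376, 0.0121, 0.0632], 0.74)]
top holder [([0.4565, -0.2781, 0.0554], 0.91)]
top elbow_center [([0.6949, 0.3638, 0.0628], 0.64)]
top grease_center [([0.6462, -0.3507, 0.0703], 0.7)]
top tape_center [([0.551, 0.4849, 0.0249], 0.81), ([0.4547, -0.2786, 0.1186], 0.6), ([0.4551, -0.2773, 0.0558], 0.54)]
top bin_in [([0.5316, 0.0142, 0.0677], 0.7)]
side cup_center [([0.4914, 0.2913, 0.0548], 0.96), ([0.5049, 0.1871, 0.0556], 0.81)]
side stylus_center [([0.4729, -0.3705, 0.1241], 0.61), ([0.4545, -0.2854, 0.1023], 0.45), ([0.6909, 0.3484, 0.0491], 0.37)]
side scale [([0.5226, -0.0208, 0.063], 0.74), ([0.5486, 0.4845, 0.0261], 0.52)]
side hole [([0.5254, -0.0144, 0.0678], 0.66)]
side holder [([0.442, -0.299, 0.0537], 0.57)]
side elbow_center [([0.6903, 0.3501, 0.0495], 0.88)]
side grease_center [([0.6347, -0.3658, 0.0549], 0.82)]
side tape_center [([0.5461, 0.4845, 0.0259], 0.74)]
side bin_in [([0.5244, -0.0166, 0.0669], 0.97), ([0.5497, 0.4838, 0.0261], 0.22)]
1.0
```

Side view: the filled target cup is at about (191,165), its empty twin at (213,179). The stylus in its holder is at (309,290), and a larger look-alike stands beside it at (345,303). Top view: target cup (172,207), scale hole (279,225), holder (357,220). Next I'll measure these properly.

```bash
cat > h.py <<'E'
from rig import env
import numpy as np, cv2
def K(c): return np.array([[c["fx"],0,c["cx"]],[0,c["fy"],c["cy"]],[0,0,1]])
def cloud(n,d):
    c=env.camera_params(n); h,w=d.shape
    u,v=np.meshgrid(np.arange(w),np.arange(h))
    p=cv2.undistortPoints(np.stack([u,v],-1).reshape(-1,1,2).astype(np.float64),K(c),c["dist_coeffs"]).reshape(h,w,2)
    X=np.dstack([p*d[...,None],d])
    W=(X-c["t"])@c["R"]
    W[d<=0]=np.nan
    return W
def proj(n,P):
    c=env.camera_params(n)
    return cv2.projectPoints(np.atleast_2d(P).astype(float),cv2.Rodrigues(c["R"])[0],c["t"],K(c),c["dist_coeffs"])[0].reshape(-1,2)
def crop(n,p,u0,v0,u1,v1,s,fn):
    cv2.imwrite(fn,cv2.resize(p[v0:v1,u0:u1,::-1],None,fx=s,fy=s,interpolation=cv2.INTER_CUBIC))
E
python3 - <<'E'
from h import *
for n in ("top","side"):
    p,d=env.get_image(n); W=cloud(n,d); np.savez(f"{n}0.npz",p=p,d=d,W=W)
    hsv=cv2.cvtColor(p,cv2.COLOR_RGB2HSV)
    x,y,z=W[...,0],W[...,1],W[...,2]
    def st(name,m):
        q=W[m]; 
        if len(q): print(n,name,len(q),"med",np.median(q,0).round(4),"min",np.nanmin(q,0).round(4),"max",np.nanmax(q,0).round(4))
    tab=(abs(x-.5)<.03)&(abs(y+.15)<.02); st("table",tab)
    H,S,V=hsv[...,0],hsv[...,1],hsv[...,2]
    yel=(H>18)&(H<35)&(S>120)
    for nm,y0 in (("cupA",.31),("cupB",.2)):
        m=(abs(y-y0)<.05)&(abs(x-.5)<.06)&(z>.075)&(z<.1); st(nm+" rim",m)
        q=W[m][:,:2]
        if len(q)>4:
            A=np.c_[2*q,np.ones(len(q))]; s=np.linalg.lstsq(A,(q**2).sum(1),rcond=None)[0]; print(" circ",s[:2],np.sqrt(s[2]+s[0]**2+s[1]**2))
        m=(abs(y-y0)<.05)&(abs(x-.5)<.06)&(z>.02)&(z<.075)&yel; st(nm+" body",m)
    hx=(abs(x-.455)<.06)&(y<-.22)&(y>-.45)
    st("holdertop",hx&(z>.048)&(z<.062)&(V<70))
    org=(H<18)&(S>150)
    st("stylA",hx&org&(y>-.325)&(z>.06)); st("stylA top",hx&org&(y>-.325)&(z>.112));st("stylB",hx&org&(y<-.325)&(z>.04)); st("stylBtop",hx&org&(y<-.325)&(z>.12))
    sc=(abs(y)<.2)&(x>.35)&(x<.8)
    st("console",sc&(z>.06)&(z<.07)); st("rim",sc&(z>.112)&(z<.128)); 
    st("ring",sc&(z>.055)&(z<.07)&((H<18)|(H>170))&(S>90))
    crop(n,p,*((150,140,430,260) if n=="top" else (160,120,440,350)),2.8,f"pics/c_{n}.png")
E
```

```text
top table 210 med [ 0.5002 -0.15    0.    ] min [ 0.4715 -0.17   -0.0056] max [ 0.5292 -0.13    0.0073]
top cupA rim 89 med [0.4948 0.3134 0.0835] min [0.4668 0.2815 0.0751] max [0.5266 0.3448 0.09  ]
 circ [0.49544919 0.31221533] 0.029399431001876232
top cupA body 121 med [0.4934 0.3104 0.0541] min [0.4651 0.2815 0.0219] max [0.5238 0.3421 0.0744]
top cupB rim 82 med [0.5119 0.2047 0.0842] min [0.4813 0.1714 0.0756] max [0.5408 0.2313 0.0886]
 circ [0.51159435 0.20067153] 0.029041343402264164
top cupB body 101 med [0.5145 0.201  0.0478] min [0.4814 0.1698 0.0211] max [0.5397 0.2287 0.0742]
top holdertop 262 med [ 0.4536 -0.2793  0.0549] min [ 0.4268 -0.3623  0.0481] max [ 0.4903 -0.2525  0.0617]
top stylA 15 med [ 0.4566 -0.2801  0.0983] min [ 0.4507 -0.2832  0.0758] max [ 0.4644 -0.2783  0.1165]
top stylA top 3 med [ 0.4538 -0.2784  0.1154] min [ 0.4507 -0.2809  0.1153] max [ 0.4569 -0.2783  0.1165]
top stylB 32 med [ 0.4735 -0.3548  0.1324] min [ 0.467  -0.3612  0.1052] max [ 0.4845 -0.3519  0.1522]
top stylBtop 25 med [ 0.4736 -0.3552  0.1368] min [ 0.467  -0.3612  0.1203] max [ 
[... 1065 characters left out ...]
0.2912  0.0964] min [ 0.4479 -0.2949  0.0669] max [ 0.4639 -0.2793  0.1221]
side stylA top 19 med [ 0.4525 -0.2909  0.1164] min [ 0.4486 -0.2948  0.1125] max [ 0.4639 -0.2803  0.1221]
side stylB 206 med [ 0.4661 -0.3713  0.1258] min [ 0.4617 -0.3777  0.0927] max [ 0.4863 -0.3559  0.1526]
side stylBtop 120 med [ 0.4665 -0.3711  0.1384] min [ 0.4617 -0.3775  0.1203] max [ 0.4863 -0.3559  0.1526]
side console 3643 med [0.478  0.01   0.0655] min [ 0.3939 -0.094   0.0601] max [0.6803 0.1986 0.07  ]
side rim 576 med [ 0.5937 -0.0045  0.118 ] min [ 0.5209 -0.0819  0.112 ] max [0.6767 0.1056 0.1226]
side ring 1 med [ 0.4422 -0.0365  0.064 ] min [ 0.4422 -0.0365  0.064 ] max [ 0.4422 -0.0365  0.064 ]
```

View pics/c_top.png

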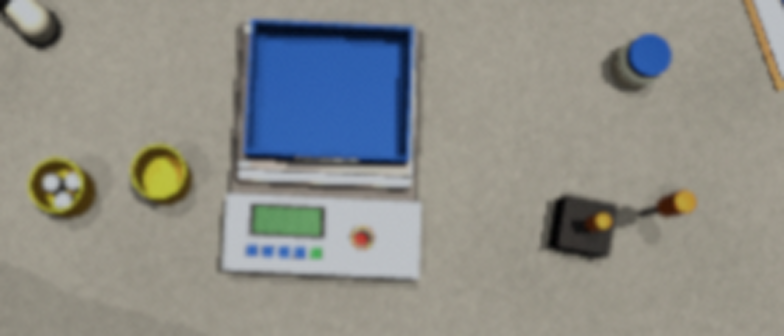

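View pics/c_side.png

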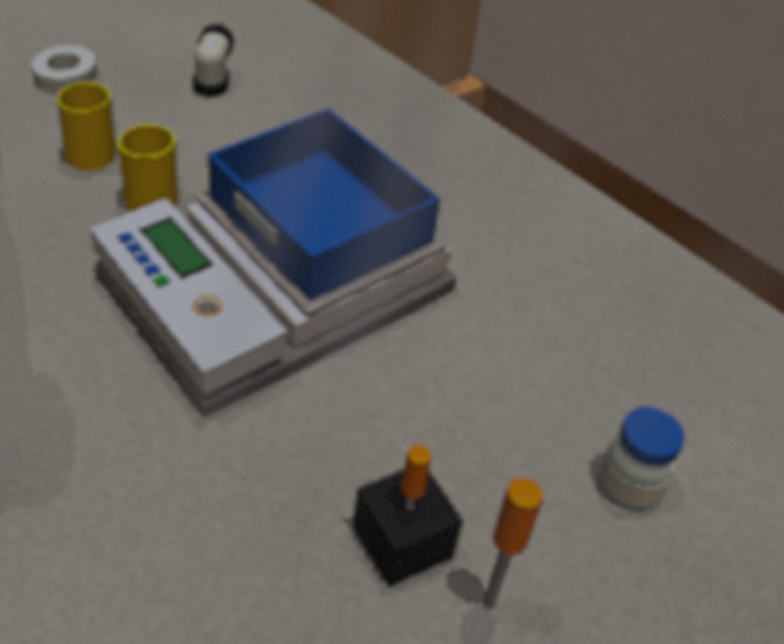

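```bash
cat >> h.py <<'E'
def frame(az,tilt,roll=0,flip=False):
    """tool z: azimuth az, tilt below horizontal; x horizontal; roll about tool z (deg)"""
    a,t=np.radians([az,tilt]); z=np.array([np.cos(a)*np.cos(t),np.sin(a)*np.cos(t),-np.sin(t)])
    x=np.array([-np.sin(a),np.cos(a),0.]); x=-x if flip else x
    y=np.cross(z,x); R=np.c_[x,y,z]
    r=np.radians(roll); c,s=np.cos(r),np.sin(r)
    return R@np.array([[c,-s,0],[s,c,0],[0,0,1.]])
E
python3 - <<'E'
from h import *
cup=np.array([.496,.313,.0])
for n in("top","side"):
    f=np.load(n+"0.npz"); p,W=f["p"],f["W"]; x,y,z=np.moveaxis(W,-1,0)
    hsv=cv2.cvtColor(p,cv2.COLOR_RGB2HSV)
    m=(z>.114)&(z<.126)&(abs(y)<.13)&(x>.5)&(x<.7)
    print(n,"rim rect",cv2.minAreaRect((W[m][:,:2]*1000).astype(np.float32)))
    m=(z>.061)&(z<.069)&(abs(y)<.14)&(x>.38)&(x<.487)
    print(n,"console rect",cv2.minAreaRect((W[m][:,:2]*1000).astype(np.float32)))
    # ring px
    u0,v0=(279,225) if n=="top" else (234,229)
    S=hsv[...,1].astype(int); H=hsv[...,0]
    print(p[v0-5:v0+6,u0-7:u0+8,0].astype(int)-p[v0-5:v0+6,u0-7:u0+8,2])
    m=np.zeros(S.shape,bool); m[v0-7:v0+8,u0-9:u0+10]=True
    m&=(p[...,0].astype(int)-p[...,2]>25)
    vv,uu=np.nonzero(m); (cu,cv_)=((uu.min()+uu.max())/2,(vv.min()+vv.max())/2)
    c=env.camera_params(n)
    for q in ((cu,cv_),(uu.mean(),vv.mean())):
        r=cv2.undistortPoints(np.array([[q]],float),K(c),c["dist_coeffs"])[0,0]; r=c["R"].T@np.array([*r,1]); o=-c["R"].T@c["t"]
        print(n,"ring",q,(o+r*(.065-o[2])/r[2]).round(4))
for az in (-20,0,15,32,45):
  for tilt in (0,10,20,30,40):
    for fl in (False,True):
        R=frame(az,tilt,0,fl); g=cup+[0,0,.055]
        r=[env.ik(g+R[:,2]*(.019+.003)-R[:,2]*b,R) for b in (0,.12)]
        print(az,tilt,fl,[None if q is None else np.round(q,0).astype(int).tolist() for q in r])
E
```

```text
top rim rect ((599.771484375, 11.042121887207031), (180.44776916503906, 151.39561462402344), 87.81352233886719)
top console rect ((442.5049743652344, 17.190048217773438), (220.31472778320312, 86.39257049560547), 88.00531005859375)
[[ -9  -8  -8  -7  -1   8  15  20  18  10  -1  -5  -8  -9  -8]
 [ -8  -8  -6   1  16  29  41  48  42  30  18   2  -6  -8  -8]
 [ -8  -8  -2  18  37  42  46  44  33  35  33  11  -3  -7  -9]
 [ -8  -8   3  37  56  68  82  75  49  33  36  18  -1  -7  -8]
 [ -8  -7   4  45  78 103 119 117  89  48  36  25   3  -7  -8]
 [ -8  -7   3  43  84 110 124 125 104  59  37  23   3  -7  -8]
 [ -8  -7   1  36  72  96 111 112  95  62  43  19   0  -7  -8]
 [ -8  -8  -2  18  47  70  79  78  73  59  38  10  -4  -7  -8]
 [ -9  -8  -7   0  18  36  40  42  49  40  17  -2  -6  -7  -8]
 [ -9  -9  -8  -7  -2   6  11  16  19  10  -1  -7  -7  -8  -8]
 [ -9  -8  -8  -8  -7  -6  -4  -3  -3  -5  -7  -8  -8  -8  -8]]
top ring (np.float64(278.5), np.float64(224.5)) [ 0.4418 -0.0274  0.065 ]
top ring (np.float64(278.7142857142857), np.float64(224.5)) [ 0.4418 -0.028   0.065 ]
side rim rect (
[... 4038 characters left out ...]
0], [18, 31, -62, 146, 145, 43, 134]]
45 0 False [[-29, 65, 3, 133, 198, 108, -87], [41, 89, -39, 141, 236, 70, -32]]
45 0 True [[-85, 101, 50, 134, 148, 103, 20], [0, 73, -11, 142, 223, 109, 121]]
45 10 False [[-12, 58, -14, 135, 202, 87, -74], [59, 99, -59, 147, 206, 47, -2]]
45 10 True [[-91, 107, 60, 137, 157, 96, 7], None]
45 20 False [[-85, 89, 61, 139, 181, 95, -157], None]
45 20 True [[-85, 89, 61, 139, 181, 95, 23], None]
45 30 False [[28, 68, -63, 135, 171, 48, -21], None]
45 30 True [[28, 68, -63, 135, 171, 48, 159], None]
45 40 False [[24, 58, -62, 133, 154, 39, -18], [31, 32, -62, 144, 169, 28, -48]]
45 40 True [[16, 49, -52, 133, 164, 36, 144], [31, 32, -62, 144, 169, 28, 132]]
```

```bash
python3 - <<'E'
from h import *
P=np.array([.60,.012+.0,.185])
for az in (-40,-20,0,15,30):
  for tilt in (0,10,20,30):
    for fl in (False,True):
        R=frame(az,tilt,0,fl)
        r=[env.ik(P+[0,s,0]+R[:,2]*.022,R) for s in (-.03,.03)]
        print(az,tilt,fl,[None if q is None else np.round(q,0).astype(int).tolist() for q in r])
E
```

```text
-40 0 False [[-63, 55, 40, 129, 103, 58, -95], [-67, 54, 37, 125, 95, 60, -86]]
-40 0 True [[-25, 44, -3, 128, 113, 89, 98], [-29, 45, -7, 124, 107, 91, 102]]
-40 10 False [[-61, 46, 40, 130, 105, 51, -87], [-64, 45, 36, 126, 95, 54, -79]]
-40 10 True [[-25, 37, -3, 129, 110, 76, 104], [-29, 38, -6, 125, 104, 79, 108]]
-40 20 False [[-57, 37, 37, 130, 103, 44, -77], [-61, 38, 35, 126, 92, 46, -69]]
-40 20 True [[-23, 30, -3, 129, 106, 64, 112], [-27, 32, -6, 125, 99, 68, 115]]
-40 30 False [[-53, 30, 35, 128, 95, 36, -62], [-59, 31, 35, 125, 85, 38, -56]]
-40 30 True [[-21, 25, -3, 127, 99, 52, 123], [-25, 27, -6, 124, 92, 57, 125]]
-20 0 False [[-49, 51, 33, 138, 137, 75, -111], [-58, 51, 33, 136, 128, 71, -107]]
-20 0 True [[-56, 56, 41, 138, 137, 70, 63], [-64, 56, 41, 136, 127, 65, 68]]
-20 10 False [[-46, 41, 31, 139, 142, 64, -103], [-56, 42, 33, 137, 132, 60, -99]]
-20 10 True [[-27, 35, 10, 139, 141, 72, 90], [-45, 38, 20, 137, 131, 66, 88]]
-20 20 False [[-43, 31, 30, 138, 143, 50, -94], [-54, 33, 32, 136, 132, 47, -90]]
-20 20 True [[11, 31, -32, 137, 137, 67, 114], [-16, 2
[... 1408 characters left out ...]
134, 179, 27, 128], [52, 36, -62, 135, 167, 33, 133]]
30 0 False [[-13, 53, 37, 132, 218, 108, -113], [30, 45, -21, 133, 225, 77, -82]]
30 0 True [[-16, 56, 41, 133, 215, 111, 64], [-34, 64, 51, 135, 199, 114, 51]]
30 10 False [[-31, 64, 62, 134, 213, 110, -133], [-40, 64, 61, 136, 207, 106, -136]]
30 10 True [[-31, 64, 62, 134, 213, 110, 47], [-40, 64, 61, 136, 207, 106, 44]]
30 20 False [[71, 49, -63, 130, 224, 25, -71], [63, 48, -63, 133, 208, 30, -60]]
30 20 True [[71, 49, -63, 130, 224, 25, 109], [63, 48, -63, 133, 208, 30, 120]]
30 30 False [[68, 41, -63, 128, 225, 15, -82], [60, 39, -62, 131, 203, 19, -65]]
30 30 True [[68, 41, -63, 128, 225, 15, 98], [60, 39, -62, 131, 203, 19, 115]]
```

```bash
python3 - <<'E'
from h import *
R=frame(-20,20); z=R[:,2]; T=np.array([.496,.313,.053])+z*.022
env.goto(T-z*.16+[0,0,.06],R)
print(env.current_joint_positions(),env.current_tcp_pos(),env.current_clock())
env.servo_line(T-z*.11,speed=.2)
for n in("top","side"):
    p,d=env.get_image(n); cv2.imwrite(f"pics/a_{n}.png",p[:,:,::-1])
print(env.current_contact_force(),env.current_clock())
E
```

```text
[-98.06919713  37.01094371  20.23804756 123.13773635  65.84406509
  65.14599111 -63.91888686] [0.37419611 0.35788968 0.16028169] 2.2
[-0.00797382 -0.51564636  0.35308399] 2.9
```

View pics/a_top.png

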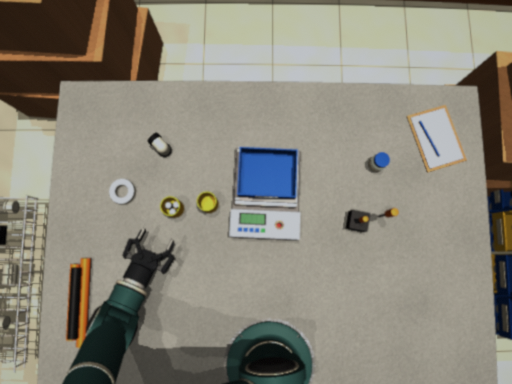

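View pics/a_side.png

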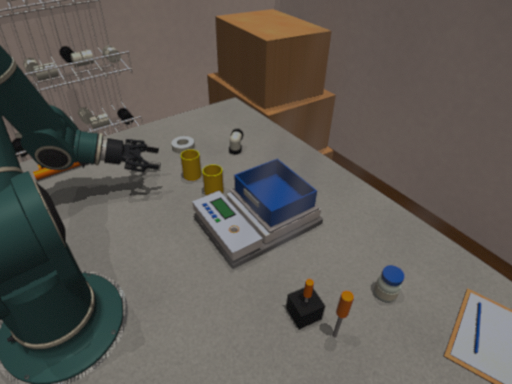

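The gripper is open at about (150,255) in the top view, facing the target cup at (172,207) with nothing touched. I'll grasp and lift now.

```bash
python3 - <<'E'
from h import *
R=frame(-20,20); z=R[:,2]; T=np.array([.496,.313,.053])+z*.022
print(env.servo_line(T,speed=.12,until_force=8))
print(env.current_tcp_pos()-T,env.current_contact_force())
env.clamp(40)
print("w",env.current_gripper_width(),env.current_contact_force())
env.servo_line(env.current_tcp_pos()+[0,0,.05],speed=.1)
print(env.current_contact_force(),"w",env.current_gripper_width(),env.current_clock())
for n in("top","side"):
    p,d=env.get_image(n); crop(n,p,*((90,150,290,300) if n=="top" else (90,90,290,240)),3,f"pics/b_{n}.png")
E
```

```text
False
[-4.86070428e-04  5.48443463e-04  7.15310447e-06] [-0.21909639  0.4770854   0.52168192]
w 0.7234765405277042 [-1.8693262   1.68033648  4.51364467]
[-0.50034678 -1.10452116 -1.78650347] w 0.7270903549715524 4.9667
```

View pics/b_top.png

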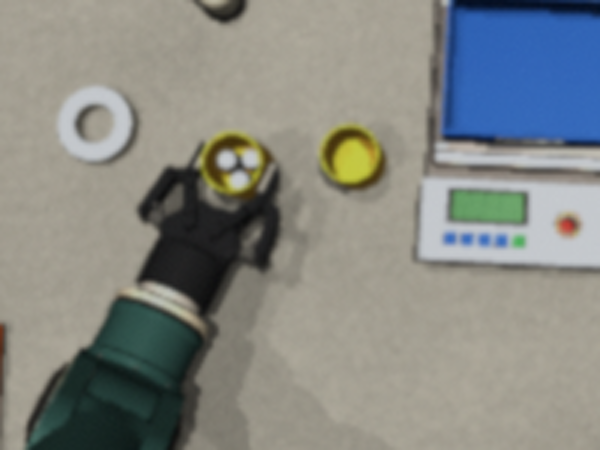

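View pics/b_side.png

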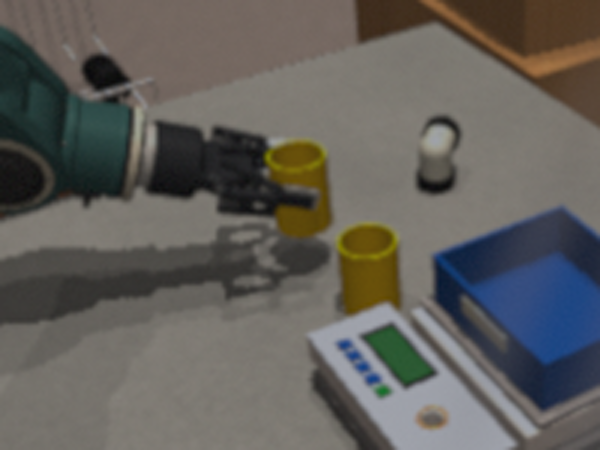

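Both views show the cup gripped upright about 50 mm up, with white plugs visible inside. Next it goes over the bin.

```bash
python3 - <<'E'
from h import *
p0=env.current_tcp_pos(); 
env.servo_line(p0+[0,0,.13],speed=.25)
R=frame(-20,10); z=R[:,2]
G=np.array([.600,.012,.18])+28e-3*np.array([.34,.94,0])
T=G+z*.019
env.servo_line(T+[0,0,.08],frame=R,speed=.25)
print(env.current_joint_positions(),env.current_clock())
env.servo_line(T,speed=.15)
print(env.current_joint_positions(),env.current_tcp_pos()-T,env.current_contact_force(),env.current_clock())
print(env.ik(T,frame(-20,10,30)))
for n in("top","side"):
    p,d=env.get_image(n); crop(n,p,*((130,120,330,270) if n=="top" else (120,90,360,270)),3,f"pics/d_{n}.png")
E
```

```text
[-63.8004701   31.18867126  43.37023891 136.85057551 131.7262009
  51.78506602 -90.25630659] 7.075
[ -58.52747417   44.1373891    36.55446366  136.17868566  132.85914384
   57.68058264 -102.52646488] [5.44657634e-05 3.10247898e-04 4.86322813e-04] [ 0.06298309  0.19938198 -0.81319429] 7.7583
[ -51.71131321   40.92853773   28.59329633  135.99558036  132.05245622
   61.87147656 -127.4382337 ]
```

View pics/d_top.png

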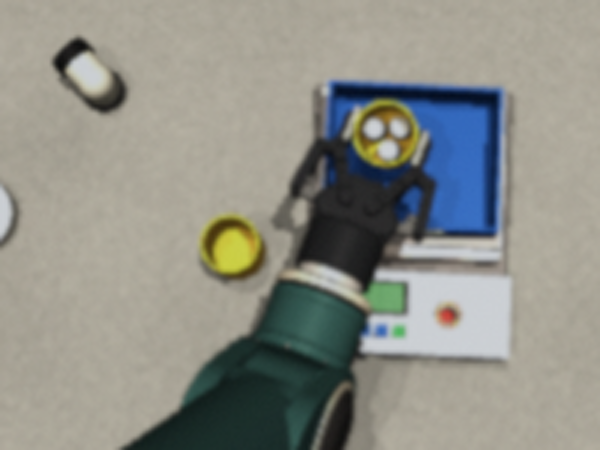

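View pics/d_side.png

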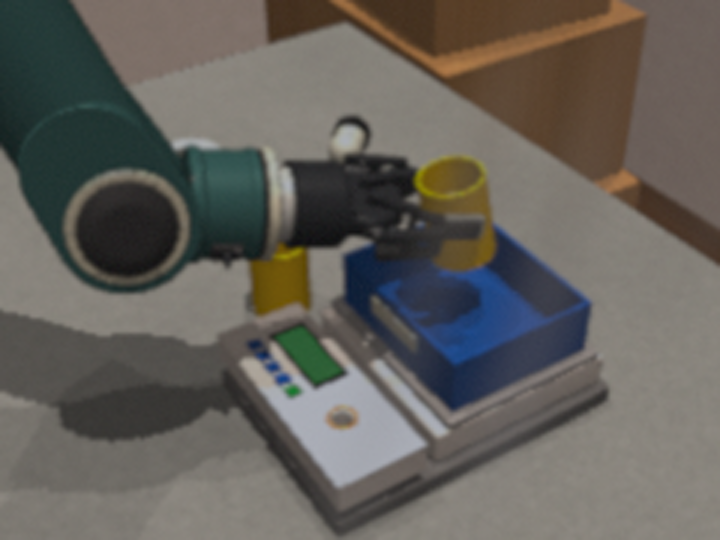

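The cup is over the bin: top crop (385,135), plugs visible inside. J7 only has room to roll the mouth toward +y, so I'll move the cup to the bin's right half and pour leftward.

```bash
python3 - <<'E'
from h import *
R=frame(-20,10); z=R[:,2]
G=np.array([.600,.012,.18])-28e-3*np.array([.34,.94,0])
T=G+z*.019
env.servo_line(T,frame=R,speed=.12)
q=np.array(env.current_joint_positions()); print(q)
for r in (60,85,95,105,115,125,135,145):
    a=q.copy(); a[6]+=r; env.movej(a); env.hold(.15)
    print(r,env.current_contact_force().round(2),env.current_clock())
env.hold(.4)
for n in("top","side"):
    p,d=env.get_image(n); crop(n,p,*((130,120,330,270) if n=="top" else (120,90,360,270)),3,f"pics/e_{n}.png")
E
```

```text
[ -53.08949574   44.15330879   37.38775823  140.477104    141.40313001
   61.90523857 -108.51286874]
60 [-0.41 -0.16 -1.54] 9.6417
85 [ 0.32 -0.19 -1.52] 10.3
95 [ 0.5  -0.1  -1.73] 10.7417
105 [ 1.07  0.29 -2.14] 11.1833
115 [-0.63 -0.16 -2.17] 11.625
125 [-0.53 -0.25 -0.94] 12.0667
135 [ 0.48 -0.41 -1.03] 12.5083
145 [-0.05  0.35 -1.08] 12.95
```

View pics/e_top.png

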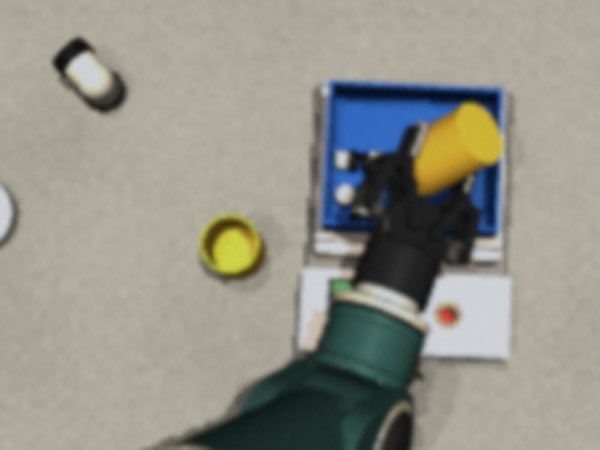

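View pics/e_side.png

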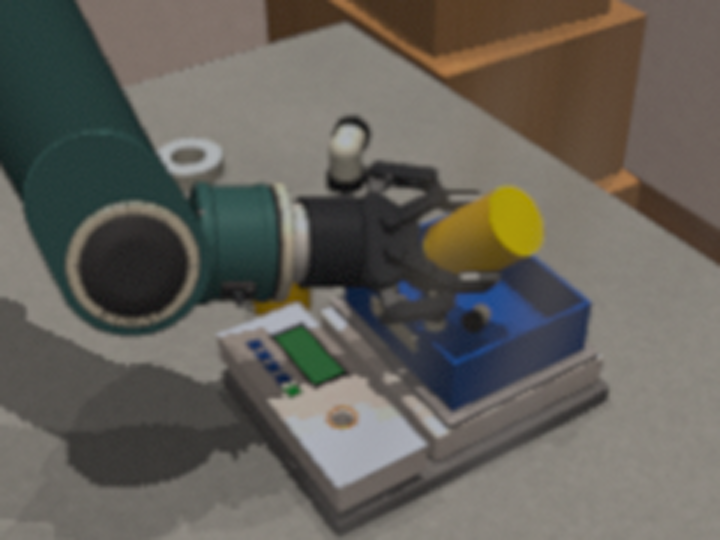

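The inverted cup is at top crop (460,145). Plugs lie in the bin at (343,160), (345,193) and (372,158). I'll raise and right the cup, then count.

```bash
python3 - <<'E'
from h import *
env.servo_line(env.current_tcp_pos()+[0,0,.07],speed=.2)
q=np.array(env.current_joint_positions()); q[6]-=145; env.movej(q)
P=env.current_tcp_pos(); R=frame(-20,10)
env.servo_line(P+np.array([-.06,.2,.0]),frame=R,speed=.25)
print(env.current_tcp_pos(),env.current_contact_force(),env.current_joint_positions(),env.current_clock())
for n in("top","side"):
    p,d=env.get_image(n); crop(n,p,*((130,120,330,270) if n=="top" else (120,90,360,270)),3,f"pics/f_{n}.png")
    try: print(n,[(np.round(r["position"],3),round(r["confidence"],2)) for r in env.recognise(n,"plug0_center")])
    except Exception as e: print(e)
E
```

```text
[0.54848393 0.17873274 0.24708642] [-0.32054217 -0.38836957 -1.94511757] [-84.81328481  32.38232712  38.75955557 134.4243285  100.37274146
  56.24119548 -75.55206097] 17.1833
top [(array([0.547, 0.066, 0.086]), 0.58), (array([0.531, 0.195, 0.218]), 0.47)]
side [(array([ 0.596, -0.002,  0.084]), 0.67)]
```

View pics/f_top.png

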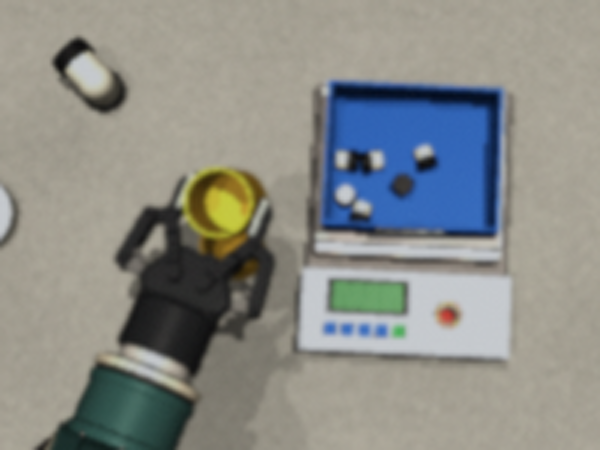

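View pics/f_side.png

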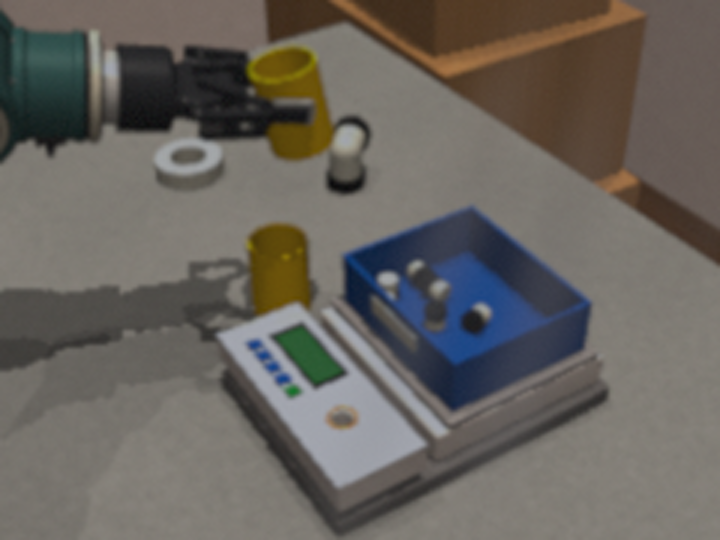

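All six plugs are in the bin: top crop (343,160), (375,160), (345,193), (360,208), (402,185) and (424,157). The cup is empty, so I'll set it back down.

```bash
python3 - <<'E'
from h import *
R=frame(-20,20); z=R[:,2]; T=np.array([.496,.313,.053])+z*.022
env.servo_line(T+[0,0,.12],frame=R,speed=.2)
env.servo_line(T+[0,0,.015],speed=.2)
print(env.servo_line(T+[0,0,-.004],speed=.03,until_force=3), env.current_tcp_pos()-T, env.current_contact_force())
env.open(); env.hold(.2)
env.servo_line(env.current_tcp_pos()-z*.13,speed=.15)
print(env.current_contact_force(),env.current_joint_positions(),env.current_clock())
for n in("top","side"):
    p,d=env.get_image(n); W=cloud(n,d); x,y,zz=np.moveaxis(W,-1,0)
    crop(n,p,*((90,150,290,300) if n=="top" else (90,90,290,240)),3,f"pics/g_{n}.png")
    m=(abs(y-.313)<.05)&(abs(x-.496)<.06)&(zz>.075)&(zz<.1); q=W[m]; A=np.c_[q[:,:2],np.ones(len(q))]; print(len(q),q.mean(0),np.linalg.lstsq(A,q[:,2],rcond=None)[0])
E
```

```text
True [ 6.10828336e-05  2.55416424e-04 -9.92445396e-05] [-0.91071917  2.10498431  2.83154435]
[ 0.65063044  0.05937206 -0.30147605] [-94.98595705  46.56363887  20.36576846 122.43477217  69.87761864
  59.27079794 -72.07753994] 21.075
86 [0.49702615 0.31053768 0.08346318] [ 0.00033853 -0.01313168  0.08737281]
130 [0.49684155 0.30896869 0.08160218] [-0.01100769  0.01428409  0.08265792]
```

View pics/g_side.png

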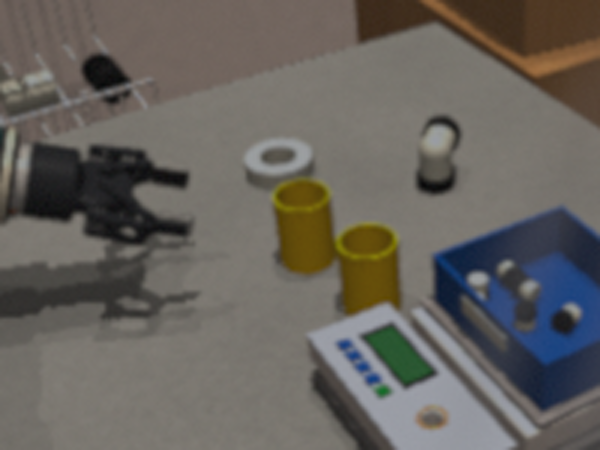

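View pics/g_top.png

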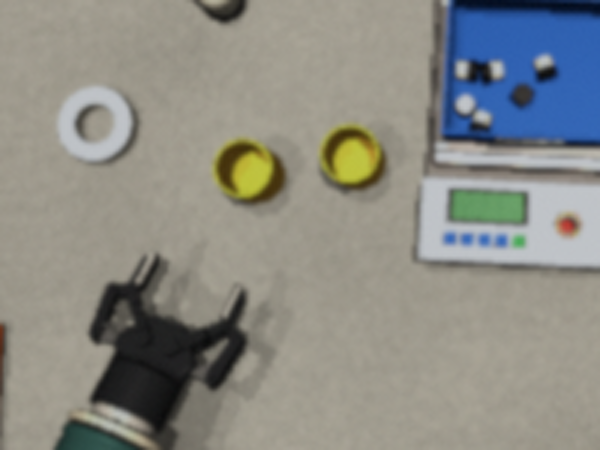

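The cup stands upright and free in both views (top crop (244,170), side crop (303,225)), a few mm from where it started. Now I'll locate the stylus.

```bash
python3 - <<'E'
from h import *
pts={}
for n in("top","side"):
    p,d=env.get_image(n); 
    hsv=cv2.cvtColor(p,cv2.COLOR_RGB2HSV); H,S,V=[hsv[...,i].astype(int) for i in range(3)]
    c0=proj(n,[.456,-.284,.0975])[0]; u0,v0=c0.astype(int); print(n,c0)
    m=((H<20)&(S>140)&(V>70)).astype(np.uint8); k,l,s,c=cv2.connectedComponentsWithStats(m)
    for i in range(1,k):
        if abs(c[i]-c0).max()<25 and s[i,4]>8: print(n,i,s[i],c[i])
    best=min((i for i in range(1,k) if s[i,4]>8),key=lambda i:np.linalg.norm(c[i]-c0)); pts[n]=c[best]
    crop(n,p,u0-50,v0-40,u0+70,v0+45,6,f"pics/s_{n}.png")
def ray(n,q):
    c=env.camera_params(n); r=cv2.undistortPoints(np.array([[q]],float),K(c),c["dist_coeffs"])[0,0]; r=c["R"].T@np.array([*r,1]); return -c["R"].T@c["t"],r/np.linalg.norm(r)
A=np.zeros((3,3));b=np.zeros(3)
for n in pts:
    o,r=ray(n,pts[n]); M=np.eye(3)-np.outer(r,r); A+=M;b+=M@o; print(n,"at .0975",o+r*(.0975-o[2])/r[2])
X=np.linalg.solve(A,b); print("tri",X,[proj(n,X)[0]-pts[n] for n in pts])
E
```

```text
top [362.23372161 219.7484611 ]
side [307.14871512 287.58343879]
side 34 [304 279  10  19 135] [308.31851852 288.05185185]
top at .0975 [ 0.47975053 -0.3744359   0.0975    ]
side at .0975 [ 0.45719344 -0.28628556  0.0975    ]
tri [ 0.44612113 -0.33096633  0.17085635] [array([-5.54382   ,  9.06606127]), array([16.2152122 , -3.91773545])]
```

View pics/s_top.png

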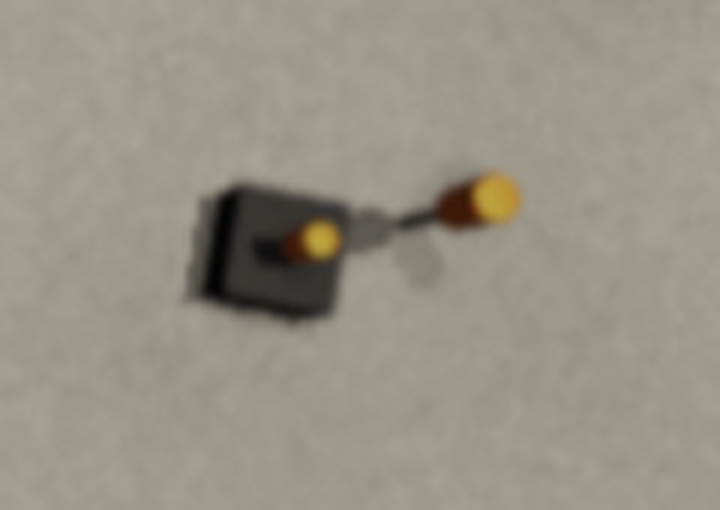

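View pics/s_side.png

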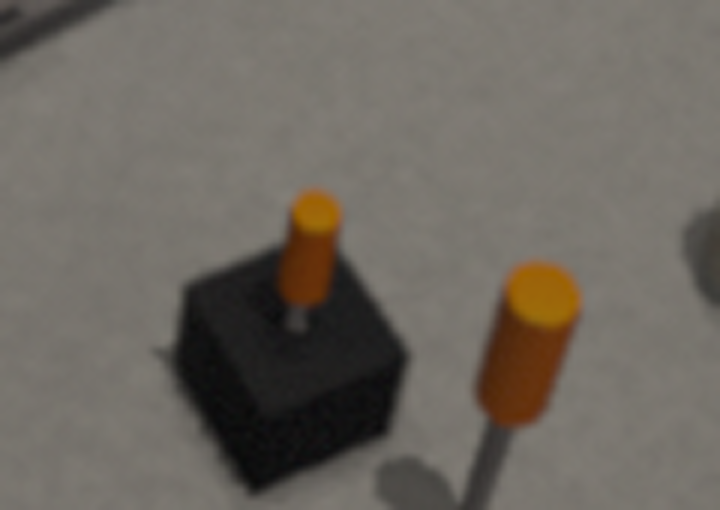

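Top view: stylus top face at pixel (365.1,218.6). Side view: (309.2,282.1), shaft entering the holder at about (306.1,299.9). The larger look-alike is clearly separate. I'll triangulate from these.

```bash
cat >> h.py <<'E'
def ray(n,q):
    c=env.camera_params(n); r=cv2.undistortPoints(np.array([[q]],float),K(c),c["dist_coeffs"])[0,0]; r=c["R"].T@np.array([*r,1]); return -c["R"].T@c["t"],r/np.linalg.norm(r)
def at(n,q,z):
    o,r=ray(n,q); return (o+r*(z-o[2])/r[2]).round(4)
def tri(pts):
    A=np.zeros((3,3));b=np.zeros(3)
    for n in pts:
        o,r=ray(n,pts[n]); M=np.eye(3)-np.outer(r,r); A+=M;b+=M@o
    X=np.linalg.solve(A,b); return X.round(4),[(proj(n,X)[0]-pts[n]).round(2) for n in pts]
E
python3 - <<'E'
from h import *
pts={"top":(365.1,218.6),"side":(309.2,282.1)}
print(tri(pts))
for n in pts: print(n,at(n,pts[n],.12))
print("shaft at .055",at("side",(306.1,299.9),.055))
print("B top",tri({"top":(394.2,211.7),"side":(347,296)}))
print("holder top quad", [at("top",((x+.5)/6-.5+312,(y+.5)/6-.5+179),.055) for x,y in ((238,185),(350,207),(332,318),(220,297))])
S=np.array([.455,-.284,.1])
for yaw in (-30,-15,0,15,30,90):
    a=np.radians(yaw)
    for s in (1,-1):
        x=s*np.array([np.cos(a),np.sin(a),0]); z=np.array([0,0,-1.]); R=np.c_[x,np.cross(z,x),z]
        print(yaw,s,[None if q is None else np.round(q).tolist() for q in (env.ik(S+[0,0,-.019+h],R) for h in (0,.15))], [None if q is None else np.round(q).tolist() for q in [env.ik([.441,-.028,.105],R)]])
E
```

```text
(array([ 0.4573, -0.2866,  0.1185]), [array([-0.15,  0.21]), array([ 0.38, -0.06])])
top [ 0.4578 -0.2866  0.12  ]
side [ 0.4557 -0.2869  0.12  ]
shaft at .055 [ 0.4568 -0.2867  0.055 ]
B top (array([ 0.4758, -0.3661,  0.1491]), [array([-0.17,  0.22]), array([ 0.44, -0.07])])
holder top quad [array([ 0.4922, -0.2613,  0.055 ]), array([ 0.4808, -0.3214,  0.055 ]), array([ 0.4217, -0.3098,  0.055 ]), array([ 0.4325, -0.2501,  0.055 ])]
-30 1 [[12.0, 28.0, 21.0, 112.0, -14.0, 42.0, 11.0], [-13.0, 21.0, 52.0, 106.0, -18.0, 62.0, 16.0]] [[-26.0, 18.0, 29.0, 125.0, -13.0, 41.0, -18.0]]
-30 -1 [[-3.0, 32.0, 41.0, 113.0, -30.0, 45.0, -155.0], [-20.0, 25.0, 62.0, 107.0, -25.0, 63.0, -158.0]] [[52.0, 29.0, -62.0, 122.0, 34.0, 49.0, 119.0]]
-15 1 [[17.0, 27.0, 14.0, 112.0, -10.0, 42.0, 22.0], [-17.0, 23.0, 58.0, 107.0, -22.0, 63.0, 35.0]] [[-29.0, 18.0, 33.0, 125.0, -15.0, 41.0, -1.0]]
-15 -1 [[4.0, 29.0, 31.0, 113.0, -21.0, 43.0, -148.0], [-13.0, 21.0, 52.0, 106.0, -18.0, 62.0, -149.0]] [[-51.0, 29.0, 62.0, 125.0, -36.0, 47.0, -161.0]]
0 1 [[11.0, 28.0, 22.0, 113.0, -15.0, 42.0, 42.0], [12.0, 
[... 422 characters left out ...]
3.0, -118.0], [-13.0, 21.0, 52.0, 106.0, -18.0, 62.0, -119.0]] [[56.0, 33.0, -69.0, 122.0, 40.0, 52.0, 158.0]]
30 1 [[29.0, 26.0, -1.0, 112.0, 0.0, 42.0, 58.0], [29.0, 15.0, -1.0, 105.0, 0.0, 60.0, 59.0]] [[-35.0, 20.0, 41.0, 125.0, -20.0, 42.0, 49.0]]
30 -1 [[4.0, 29.0, 31.0, 113.0, -21.0, 43.0, -103.0], [-13.0, 21.0, 52.0, 106.0, -18.0, 62.0, -104.0]] [[-18.0, 17.0, 20.0, 124.0, -9.0, 40.0, -142.0]]
90 1 [[69.0, 37.0, -52.0, 111.0, 37.0, 51.0, 88.0], [77.0, 26.0, -62.0, 104.0, 25.0, 66.0, 97.0]] [[-19.0, 17.0, 21.0, 124.0, -9.0, 40.0, 99.0]]
90 -1 [[15.0, 27.0, 17.0, 112.0, -11.0, 42.0, -52.0], [-13.0, 21.0, 52.0, 106.0, -18.0, 62.0, -44.0]] [[-29.0, 18.0, 33.0, 125.0, -15.0, 41.0, -76.0]]
```

```bash
cat >> h.py <<'E'
a=np.radians(13); _x=np.array([np.cos(a),np.sin(a),0]); RD=np.c_[_x,np.cross([0,0,-1.],_x),[0,0,-1.]]
S=np.array([.4572,-.2867,.100])
E
python3 - <<'E'
from h import *
env.servo_line(env.current_tcp_pos()+[-.03,.0,.22],speed=.25)
print(env.current_tcp_pos(),env.current_clock())
env.goto(S+[0,0,-.019+.19],RD)
print(env.current_joint_positions(),env.current_clock())
env.servo_line(S+[0,0,-.019+.06],speed=.2)
print(env.current_tcp_pos(),env.current_clock())
for n in("top","side"):
    p,d=env.get_image(n); crop(n,p,*((290,140,450,260) if n=="top" else (220,190,420,340)),4,f"pics/k_{n}.png")
E
```

```text
[0.37100032 0.34694805 0.30886962] 22.3083
[ -5.25595167  15.74839703  40.91663343 103.10500616 -11.26575556
  65.33715901  52.45081958] 24.6667
[ 0.45767545 -0.28693264  0.14189342] 25.4667
```

View pics/k_side.png

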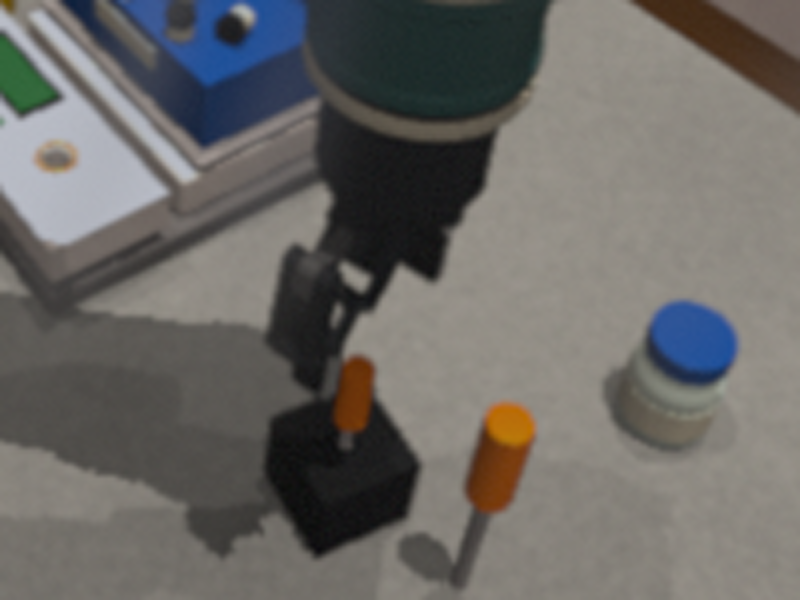

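View pics/k_top.png

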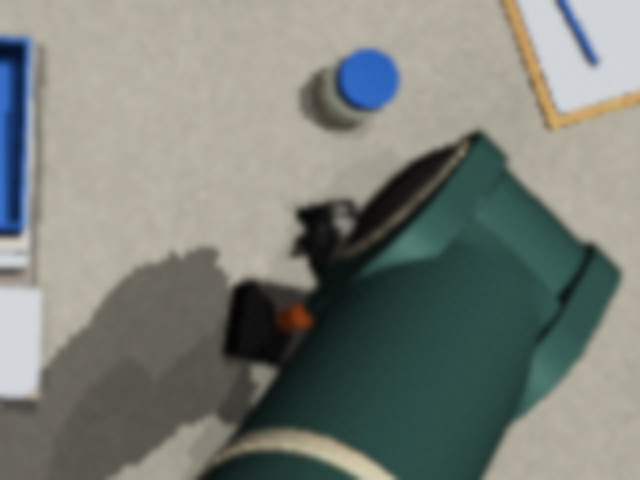

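The open jaws straddle the small orange handle (side crop (353,395)), well clear of the look-alike. I'll descend and grip.

```bash
python3 - <<'E'
from h import *
print(env.servo_line(S+[0,0,-.019],speed=.1,until_force=6),env.current_tcp_pos(),env.current_contact_force())
env.clamp(70); env.hold(.2)
print("w",env.current_gripper_width(),env.current_contact_force(),env.current_torque())
env.servo_line(env.current_tcp_pos()+[0,0,.10],speed=.1)
print(env.current_tcp_pos(),"w",env.current_gripper_width(),env.current_contact_force(),env.current_clock())
for n in("top","side"):
    p,d=env.get_image(n); crop(n,p,*((290,140,450,260) if n=="top" else (220,170,420,320)),4,f"pics/l_{n}.png")
E
```

```text
False [ 0.45737767 -0.28696848  0.08140109] [-0.29157014  0.32835138  1.44897649]
w 0.18871721756406054 [-1.64223038  0.33846745  5.97600204] [0.12483844 0.37138188 0.02817775]
[ 0.45703191 -0.28662874  0.18063302] w 0.19733250523988372 [0.5834855  0.44967397 0.35044234] 28.3
```

View pics/l_side.png

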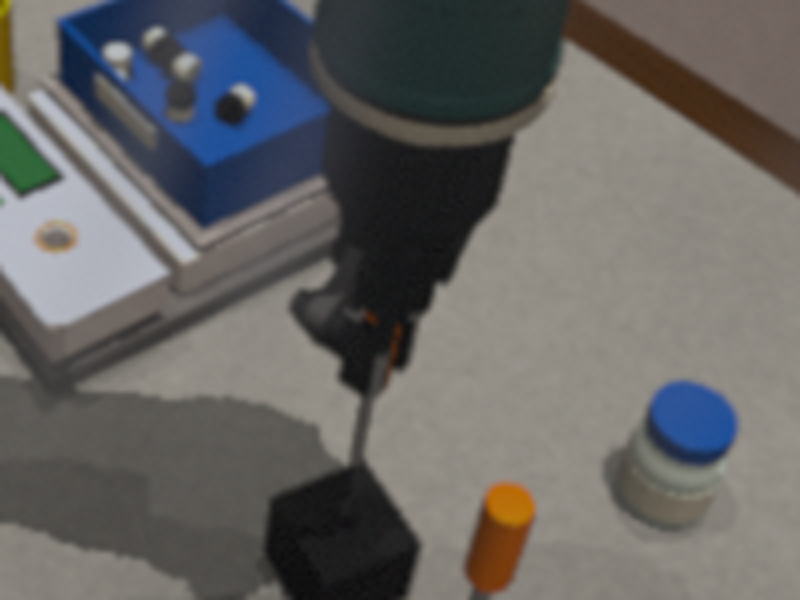

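The stylus is in the grip and out of its holder, with its tip at about side crop (357,465). I'll check the in-hand tip position and move to above the hole, then look again.

```bash
python3 - <<'E'
from h import *
print("tip ray at .11",at("side",(357.5/4-.5+220,465.5/4-.5+170),.11))
H=np.array([.4413,-.0277])
P=env.current_tcp_pos()
env.servo_line(P+[0,0,.03],speed=.15)
env.servo_line([H[0],H[1],.215],frame=RD,speed=.2)
env.servo_line([H[0],H[1],.165],speed=.1)
print(env.current_tcp_pos(),env.current_joint_positions(),env.current_clock())
for n in("top","side"):
    p,d=env.get_image(n); np.savez(n+"1.npz",p=p,d=d); crop(n,p,*((200,140,340,260) if n=="top" else (180,150,310,260)),5.5,f"pics/m_{n}.png")
# predicted tip px
t=np.array([H[0],H[1],.165-.081+.010])
print("tip pred side crop",(proj("side",t)[0]-[180,150]+.5)*5.5, "hole", (proj("side",[*H,.065])[0]-[180,150]+.5)*5.5)
E
```

```text
tip ray at .11 [ 0.4547 -0.2887  0.11  ]
[ 0.44149483 -0.02794579  0.16530819] [-29.53399969  11.22968325  32.44339117 122.02221508  -7.97601808
  48.73203725  20.66828294] 30.85
tip pred side crop [296.75386042 391.40310936] hole [298.61506664 436.27742614]
```

View pics/m_side.png

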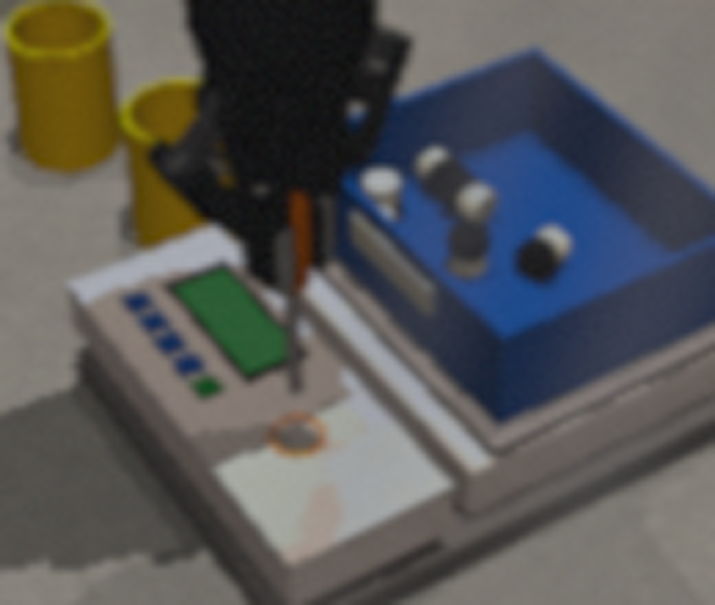

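View pics/m_top.png

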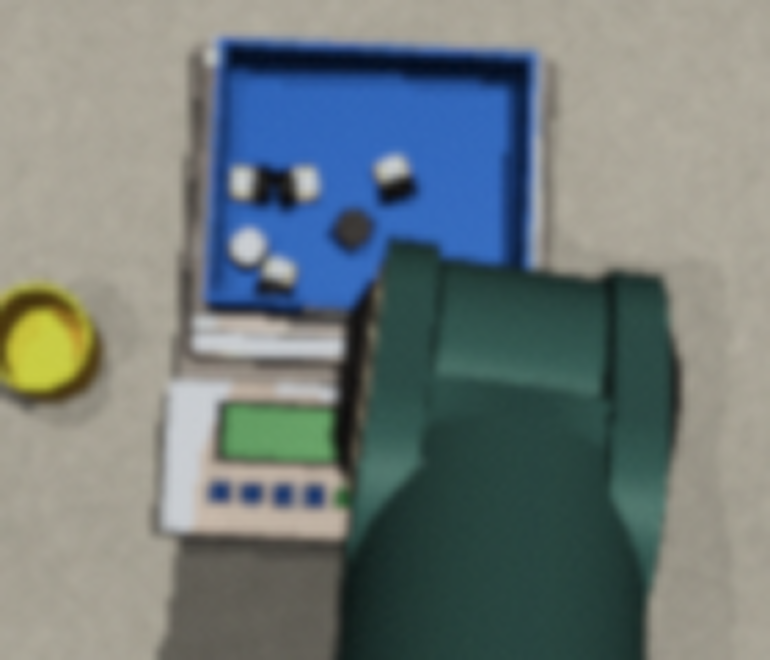

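The tip at side crop (295,390) agrees with the predicted (297,391), and the ring at (298,434) agrees with (299,436). All six plugs are still visible in the bin. I'll insert and press under force watch.

```bash
python3 - <<'E'
from h import *
H=[.4413,-.0277]
f0=env.current_contact_force()
print(env.servo_line([*H,.118],speed=.04,until_force=2.5),env.current_tcp_pos(),(env.current_contact_force()-f0).round(2),env.current_clock())
if env.current_tcp_pos()[2]<.1195:
    for z in (.112,.110,.108,.106,.105,.104,.103):
        hit=env.servo_line([*H,z],speed=.02)
        env.hold(.1); f=(env.current_contact_force()-f0); print(z,env.current_tcp_pos().round(4),f.round(2))
        if f[2]>9: break
print(env.current_gripper_width(),env.current_clock())
E
```

```text
False [ 0.44142636 -0.02769483  0.11817785] [-1.5  -0.04  0.06] 32.275
0.112 [ 0.4413 -0.0277  0.112 ] [-1.65 -1.51  0.63]
0.11 [ 0.4415 -0.0277  0.1101] [-0.89 -0.57  1.52]
0.108 [ 0.4415 -0.0277  0.1081] [0.03 0.1  2.33]
0.106 [ 0.4414 -0.0277  0.106 ] [ 0.11 -0.36  3.67]
0.105 [ 0.4415 -0.0277  0.1051] [-0.8  -0.51  6.61]
0.104 [ 0.4418 -0.0278  0.1046] [-3.55 -0.36 21.26]
0.18765234155095017 34.575
```

The button bottomed at TCP z ≈ 0.105 as expected, with contact starting at about 0.111. I'll ease off slightly, then check before handing in.

```bash
python3 - <<'E'
from h import *
env.servo_line([.4413,-.0277,.1045],speed=.01)
for i in range(4):
    env.hold(.3); print(env.current_tcp_pos().round(4),env.current_contact_force().round(2),env.current_gripper_width())
for n in("top","side"):
    p,d=env.get_image(n); W=cloud(n,d); crop(n,p,*((60,130,360,290) if n=="top" else (150,110,310,260)),(2.6 if n=="top" else 4.0),f"pics/n_{n}.png")
    for o in ("cup_center","elbow_center","grease_center","tape_center"): print(n,o,[(np.round(r["position"],3).tolist(),round(r["confidence"],2)) for r in env.recognise(n,o)][:2])
print(env.current_clock())
E
```

```text
[ 0.4417 -0.0277  0.1048] [-0.3  -0.14 13.81] 0.1907510014163838
[ 0.4416 -0.0278  0.1048] [-0.74 -0.29 12.68] 0.1866520132294439
[ 0.4416 -0.0277  0.1048] [-0.29  0.2  12.77] 0.19596278310565937
[ 0.4416 -0.0277  0.1049] [-0.75 -0.11 13.86] 0.19037425564289573
top cup_center [([0.514, 0.208, 0.023], 0.82), ([0.496, 0.323, 0.034], 0.73)]
top elbow_center [([0.695, 0.362, 0.063], 0.76)]
top grease_center []
top tape_center [([0.55, 0.487, 0.027], 0.97)]
side cup_center [([0.494, 0.289, 0.058], 0.97), ([0.495, 0.189, 0.059], 0.81)]
side elbow_center []
side grease_center [([0.633, -0.367, 0.053], 0.84), ([0.44, -0.028, 0.107], 0.65)]
side tape_center []
36.525
```

View pics/n_side.png

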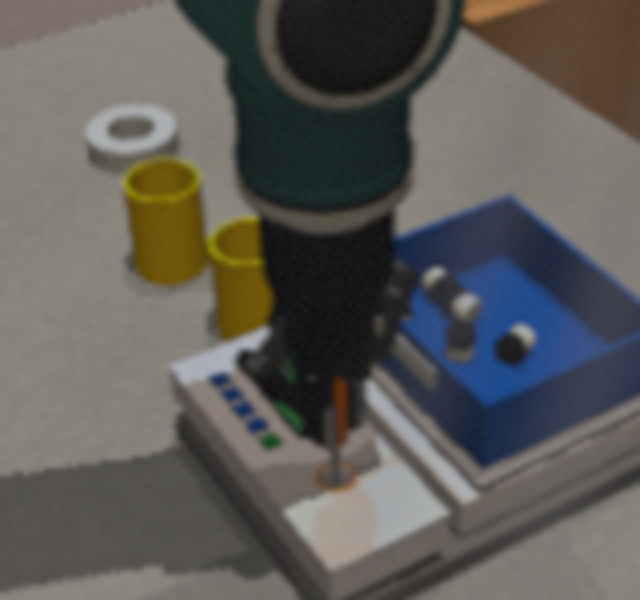

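View pics/n_top.png

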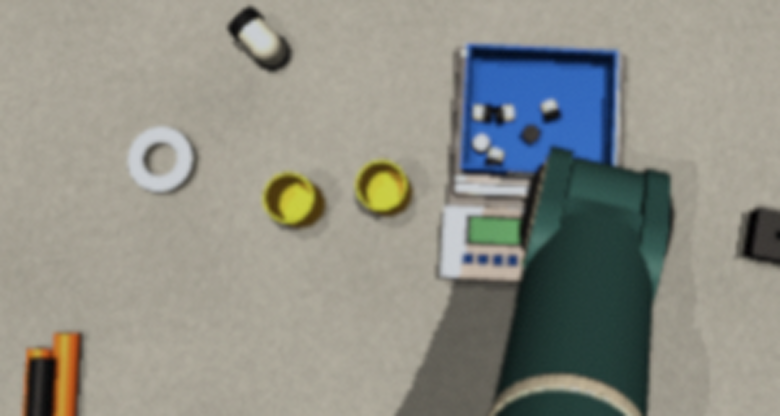

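The shaft goes into the ring at side crop (335,478). The six plugs are in the bin, the cup stands upright at top crop (292,200), and the bystanders haven't moved. The push is steady at about 13 N, so I'm handing in.

```bash
python3 - <<'E'
from rig import env
print(env.sign_off())
E
```

```text
the job is handed in; nothing more can be done
None
```

The job is done and handed in at about 36.5 s of the 72 s allowed; the sign-off gave no verdict.

**What I did:** I side-grasped the leftmost yellow cup and poured its fittings into the bin. I then stood the empty cup back within a few mm of where it started and let go. After that I pulled the smaller stylus from its holder, put its tip through the console hole, and pressed the button down.

**Last checks:**
- **Fittings:** all six counted in the bin in the top view.
- **Cup:** upright and free of the fingers in both views.
- **Button:** contact began at TCP z of about 0.111 m and bottomed at about 0.105 m, so roughly the full 6 mm. It was holding steady at about 13 N, with a brief 21 N before I eased off.
- **Grip:** stylus still held, gripper opening steady at 0.19.
- **Bystanders:** the elbow, tape and jar were each found within a few mm of where they started.

**What disagreed or was missed:**
- In the last look each bystander was found by only one camera: the jar was hidden by the arm in the top view, and the side-view detector missed the elbow and tape.
- The side-view detector also reported a false jar on the gripper, which I ignored.
- The stylus tip was visible from the side camera only, so its position there was not cross-checked from above.

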